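Seat two coil boots and hold the ratchet clamp at three clicks

ROBOT

A 6-joint arm with a two-finger parallel gripper is mounted at the origin on the work surface. World frame = base frame: x ahead of the robot, y to its left, z up, the work surface at z = 0. Lengths are in m, angles in rad, forces in N, time in s.
With the tool pointing down it reaches from about 0.225 to 0.875 m from the base axis. Payload 3.4 kg.
Tool frame: the origin (TCP) lies between the finger pads; the fingertips stand 8 mm ahead of it and the grasp point (between the pads) lies 11 mm behind it; z points along the fingers, y is the line along which they close (so a half turn about z gives the same grasp; the last joint's range is limited). The gripper opens to 85 mm and grips with 20 to 120 N. Pads are 22 mm wide; open, the fingers measure 114 mm over their backs; the gripper's body (76 mm by 85 mm) begins 54 mm behind the grasp point. The pads swing forward as they close: fully open they stand 13 mm farther back than shut.
Start: joints at [-1.249, 0.276, 1.505, -0, 1.361, -0.121], TCP at [0.246, -0.52, 0.239] pointing down, gripper open.
Joint ranges: [-2.89, 2.89], [-0.75, 2.08], [0.22, 2.7], [-1.18, 4.32], [0.11, 2.71], [-2.7, 2.7]. Speed limits (rad/s): [2.57, 2.57, 3.14, 3.14, 3.14, 3.14].

INTERFACE

Orientations are given as a unit quaternion [w, x, y, z].
In Python, from rig import manip gives the robot as it stands.
- The arm moves only by the tool move_arm, never from a script. Its argument "deltas" is a list that holds one entry, the list of rows, each a list of 5 numbers: the shift along the tool's x, y, z normalised to -1 to 1, where 1 is 80 cm, then the turn about the tool's z normalised to -1 to 1, where 1 is 120 degrees, then the closure, from -1 (fully open) to 1 (shut). In form: [[[tx, ty, tz, twist, grip], ...]]. A call has 1 to 12 rows; each row is the pose to reach, as a shift and turn from the pose commanded when the call began, along the tool's axes at that moment; what a row does not reach only later rows make up. A row lasts 1/10 s, in which the tool goes at most 50 mm and 8.59 degrees, less where a joint would pass 70% of its speed; a pose out of reach is approached as far as the arm can. A call with a number of a shift or a turn outside -1 to 1 is refused whole. A call with a gripper value outside its range is refused whole. The fingers move at their own pace and stop on an object; "squeeze" is the grip in N (left out, the last holds). Time passes only in rows, so rows that repeat a pose let the fingers close. It gives the time, the measured TCP pose, the force, the opening and the grip force at its end, in the units of the state.
- manip.get_state(): the state, without advancing time (a new reading comes with each control period).
- manip.get_image(name): name is "scene" or "top" or "wrist"; returns the picture (420x560x3 uint8, red, green, blue); there is no depth.
- manip.camera_params(name): a dict with "fx", "fy", "cx", "cy" (pixels), "R" (3x3) and "t" (3): a world point X has camera coordinates R X + t; the wrist camera has in their place "tool_from_camera" (4x4, takes a point from camera to tool coordinates, whose origin is the TCP and whose axes are the flange's). Camera axes: x right, y down, z forward; pixel columns grow to the right and rows downward; lengths in m; the calibration is good to about 2 mm. A picture is of the moment at which its call begins: read the wrist's pose just before it. camera_params takes no time and is no camera call.
- manip.sign_off(): hands the job in; it is judged then, once.
The state is a dict: "clock": time; "qpos": joint angles; "qd": joint speeds; "effort": joint torques, N m; "position": TCP position; "ee_rot": TCP orientation; "contact_force": force on the tool from outside, world axes, zero at the start; "moment": the same for the moment, N m; "width": finger opening in m; "gripper_force": force on a finger pad.
Only numpy, scipy, OpenCV 4.12 (cv2) and the standard library are available. Lean on these libraries where they do the work, as an engineer would, in place of code of your own. Each camera call takes 0.05 s, during which the arm holds its last target. There are 200 camera calls.

TASK

Press the grey boots on the two ignition coils in the fixture fully home, both of them. Then swing the red-handled ratchet lever anticlockwise (seen from above) from rest by exactly three clicks, never as far as a fourth, and finish holding it still there: it springs back if let go, so the program ends with the fingers still on the lever. Leave the other things on the bench undisturbed.

Things in the scene. Friction and masses are not known exactly. Their poses are not given: they have to be found in the camera images.
- fixture: clamping fixture fixed to the bench, at varying place and yaw (within 17 degrees): aluminium plate 210 (x) x 300 (y) x 20 mm, origin at bench height near its middle. In its frame two upright black coils, each topped by a grey boot, stand in a white block at (-40, 70) and (40, 70) mm; the lever's pivot is at (20, -60) mm
- boot_near_top (a point): centre of the flat top (27 mm across) of the grey boot on the coil at fixture (-40, 70) mm; moves with it. It is 172 mm above the bench when the boot is 12 mm too high and 160 mm when it is fully home
- boot_near (a joint): how far that boot has been pushed down, in m: 0 = 12 mm too high, 0.012 = fully home on a hard stop. Starts 5 to 12 mm too high. It slides straight down with about 7 N of friction and stays where it is left
- boot_far_top (a point): the same for the boot on the coil at fixture (+40, 70) mm
- boot_far (a joint): the same travel for that boot
- lever_pivot (a point): point on the lever's vertical axis, 105 mm above the bench, level with lever_grip. The ratchet does not lock: a return spring always pushes the lever back, to rest if let go. Push needed at the handle: about 2 N at rest, climbing to 9 or 10 N 0.065 rad before each click, dropping to 2 to 4 N 0.065 rad after it, where it is best held
- lever_grip (a point): on the centre line of the lever's upright round red handle, 18 mm in diameter, standing from 65 to 135 mm above the bench; this point is at 105 mm, 100 mm out from lever_pivot. The steel lever arm below it is 18 mm wide, its top 67 mm above the bench; it also drives a low dark clamp bar towards the coils
- lever (a joint): lever angle in rad: 0 at rest against its stop (arm towards fixture -x, turned 15 degrees towards -y), growing as the handle swings anticlockwise seen from above (from fixture -x towards -y); end of travel 1.36. Clicks come at 0.195, 0.455, 0.715, 0.975 and 1.235 (0.26 rad, 26 mm of handle travel, apart)
- finished_a: finished ignition coil, black with grey top, standing loose on the bench, about 42 mm across and 172 mm tall, origin under its centre; bystander
- finished_b: a second finished ignition coil, like finished_a; bystander
- spare_boot: loose grey rubber-like boot, 38 mm across and 55 mm tall, standing on the fixture's plate, origin under its centre; bystander
- driver: screwdriver lying on the bench; bystander
- grease: small jar with yellow lid, 56 mm across and 60 mm tall, origin under its centre; bystander

How it is judged:
On the way, in this order (a step that is already met when the one before it is completed fails the run):
1. both boots are fully home while the lever has not yet been clicked up (value of joint each of boot_near, boot_far above 0.0105 m and value of joint lever below 0.195 rad), for 0.1 s.
2. the lever has passed its third click with the fingers on it (value of joint lever above 0.7 rad and contact force between the fingers and lever above 0.5 N), for 0.1 s.
At the end, for the whole second after the job is handed in: Both boots are home to within 1.5 mm, and the lever is held still (under 0.1 rad/s) by the fingers (over 0.5 N) past the third click and short of the fourth, between 0.70 and 0.975 rad (all of step 2 and value of joint each of boot_near, boot_far above 0.0105 m and value of joint lever below 0.975 rad and velocity of joint lever between -0.1 and 0.1 rad/s); the arm keeps its last pose, push and grip.
It fails at once if the lever is advanced to its fourth click (value of joint lever above 0.985 rad).
It fails at once if another thing on the bench is shifted by more than 30 mm or knocked over (distance of any of finished_a, finished_b, spare_boot, driver, grease from where it was at the start of the episode above 0.03 m or angle between any of finished_a, finished_b, spare_boot, grease's own z axis and vertical above 0.5 rad).
It also fails if it takes over 51 s, if anything falls off the work surface, if the arm or the gripper's body presses on something with over 40 N, if the wrist force passes 120 N, or if a joint passes its speed limit or range.

## Working session

There is one attempt and no reset: what is moved stays moved. The work goes in short steps, Python scripts to look and compute and a tool call to move; the robot and the scene stay as the last step left them, time stands still between calls to the robot, and variables do not carry over. Pictures are saved under pics/ and viewed, at most 10 in all, crops included, and the job is handed in when it is done.

Besides the shell and the picture viewer there is one more tool, called after "Request:" in YAML: its name, and indented under it one key for each argument. move_arm: Moves the arm, as the interface text tells. Scaled input: -1 to 1 covers 80 cm each way for a shift and 120 degrees each way for a turn. Its arguments: {"type":"object","properties":{"deltas":{"type":"array","items":{"type":"array","items":{"type":"array","items":{"type":"number","minimum":-1,"maximum":1}}}},"squeeze":{"type":"number"}},"required":["deltas"]}

```bash
mkdir -p pics; python3 - <<'E'
from rig import manip
import cv2,numpy as np
s=manip.get_state();print(s)
for n in("scene","top"):
    im=manip.get_image(n);cv2.imwrite(f"pics/{n}0.png",im[:,:,::-1]);p=manip.camera_params(n)
    print(n,p, -np.array(p['R']).T@np.array(p['t']))
print(manip.camera_params("wrist"))
E
```

```text
{'clock': 0.0, 'qpos': array([-1.24898015e+00,  2.76593606e-01,  1.50615068e+00, -9.35881311e-06,
        1.36069115e+00, -1.21003518e-01]), 'qd': array([-4.33342805e-05, -7.75283257e-04, -4.03260077e-05, -2.85408839e-04,
       -8.77996043e-04,  4.97274446e-04]), 'effort': array([ 6.97760534e-04, -4.16773224e+01, -2.45808131e+01, -2.62983713e-04,
        1.10640991e-02, -1.09728706e-06]), 'position': array([ 0.24620566, -0.51904689,  0.2384335 ]), 'ee_rot': array([-9.16294209e-04,  9.75588179e-01,  2.19606138e-01, -9.69109238e-05]), 'contact_force': array([-0.07516731, -0.40070107, -0.17407128]), 'moment': array([ 0.04037047,  0.08187868, -0.0343391 ]), 'gripper_force': 0.0, 'width': 0.08559142438930052}
scene {'fx': 394.4126017988412, 'fy': 394.4126017988412, 'cx': 280.0230983308469, 'cy': 209.73075682350006, 'R': array([[-0.23003798,  0.97317522, -0.00353958],
       [ 0.7442733 ,  0.17358474, -0.64492294],
       [-0.6270086 , -0.15099119, -0.76423941]]), 't': array([ 0.14394159, -0.33026896,  1.49938843])} [1.21905184 0.1436437  0.9334032 ]
top {'fx': 411.24195872695844, 'fy': 411.24195872695844, 'cx': 271.39365970278317, 'cy': 207.2688938725861, 'R': array([[-0.02404066, -0.99970778,  0.00253062],
       [-0.99374265,  0.02362087, -0.10916777],
       [ 0.10907609, -0.00513925, -0.99402012]]), 't': array([-1.12920641e-03,  5.54877122e-01,  1.24260343e+00])} [ 0.41583959 -0.00784951  1.29575036]
{'fx': 327.17299411679176, 'fy': 327.17299411679176, 'cx': 282.013092691291, 'cy': 210.98394297837055, 'tool_from_camera': array([[ 8.08148297e-04, -9.47830594e-01, -3.18773448e-01,
         8.20692431e-02],
       [ 9.99998896e-01,  1.16338116e-03, -9.23981767e-04,
        -1.29739397e-03],
       [ 1.24663321e-03, -3.18772349e-01,  9.47830489e-01,
        -1.34674275e-01],
       [ 0.00000000e+00,  0.00000000e+00,  0.00000000e+00,
         1.00000000e+00]])}
```

View pics/scene0.png

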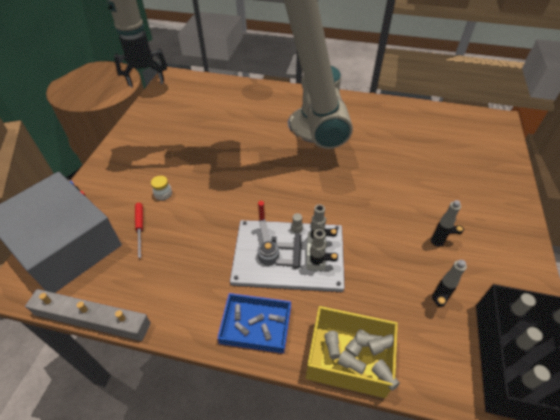

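View pics/top0.png

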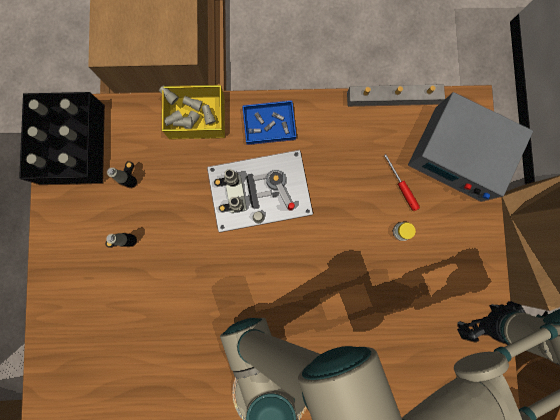

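The top view shows the plate with corners near (208,165), (300,151), (313,213) and (219,231). The boots are near (229,176) and (235,202), the red handle is near (291,206) and the spare boot near (258,215). The scene view agrees. Next I'll get the plate pose.

```bash
cat >h.py <<'E'
import numpy as np,cv2
from rig import manip
def ray(n,uv,z,T=None):
    p=manip.camera_params(n);d=np.array([(uv[0]-p['cx'])/p['fx'],(uv[1]-p['cy'])/p['fy'],1])
    if n=="wrist":
        M=T@p['tool_from_camera'];c=M[:3,3];d=M[:3,:3]@d
    else:
        R=np.array(p['R']);c=-R.T@p['t'];d=R.T@d
    return c+d*(z-c[2])/d[2]
def proj(n,X,T=None):
    p=manip.camera_params(n)
    if n=="wrist":
        M=np.linalg.inv(T@p['tool_from_camera']);q=M[:3,:3]@X+M[:3,3]
    else: q=np.array(p['R'])@X+p['t']
    return np.array([p['fx']*q[0]/q[2]+p['cx'],p['fy']*q[1]/q[2]+p['cy']])
def toolT(s):
    from scipy.spatial.transform import Rotation as Ro
    T=np.eye(4);q=s['ee_rot'];T[:3,:3]=Ro.from_quat([*q[1:],q[0]]).as_matrix();T[:3,3]=s['position'];return T
E
python3 - <<'E'
from h import *
im=cv2.imread("pics/top0.png");hsv=cv2.cvtColor(im,cv2.COLOR_BGR2HSV)
m=((hsv[...,1]<40)&(hsv[...,2]>150)).astype(np.uint8)
k=np.zeros_like(m);k[135:245,195:325]=m[135:245,195:325]
k=cv2.morphologyEx(k,cv2.MORPH_CLOSE,np.ones((5,5)))
c=max(cv2.findContours(k,0,2)[0],key=cv2.contourArea)
W=np.array([ray("top",q[0],.02)[:2] for q in c])
r=cv2.minAreaRect((W*1000).astype(np.float32));print(r)
b=cv2.boxPoints(r)/1000;print(b)
red=((hsv[...,1]>150)&((hsv[...,0]<8)|(hsv[...,0]>172))).astype(np.uint8);red[:, :260]=0;red[:,320:]=0
ys,xs=np.nonzero(red);uv=(xs.mean(),ys.mean());print("red",uv,len(xs),ray("top",uv,.13))
ctr=np.array(r[0])/1000
e=[b[1]-b[0],b[2]-b[1]];e=max(e,key=np.linalg.norm);e/=np.linalg.norm(e);e*=np.sign(e[1])
ex=np.array([e[1],-e[0]]);print("yaw",np.degrees(np.arctan2(ex[1],ex[0])))
for n,(x,y,z) in dict(near=(-.04,.07,.167),far=(.04,.07,.167),piv=(.02,-.06,.105),grip=(.02-.1*np.cos(.2618),-.06-.1*np.sin(.2618),.105)).items():
    X=np.r_[ctr+x*ex+y*e,z];print(n,X,proj("top",X),proj("scene",X))
print("spare",ray("top",(258,215),.075), "fx frame",[ (ray("top",(258,215),.075)[:2]-ctr)@v for v in(ex,e)])
E
```

```text
((610.173828125, 22.369491577148438), (207.66598510742188, 297.3333435058594), 9.32287883758545)
[[ 0.48362866  0.15225172]
 [ 0.53179604 -0.14115418]
 [ 0.736719   -0.10751274]
 [ 0.68855166  0.18589318]]
red (np.float64(290.6666666666667), np.float64(205.88888888888889)) 36 [ 0.54641323 -0.06894533  0.13      ]
yaw 9.322881
near [0.55936233 0.08496496 0.167     ] [235.55787895 201.04548629] [318.11120603 207.02988842]
far [0.63830562 0.09792479 0.167     ] [230.49351548 173.04343545] [317.87259909 232.03342482]
piv [ 0.63962953 -0.03359802  0.105     ] [277.29849312 175.61109778] [266.04318586 237.57855893]
grip [ 0.54850566 -0.0747859   0.105     ] [292.22749314 206.09345562] [259.91727784 208.73995361]
spare [0.52757394 0.0262969  0.075     ] fx frame [np.float64(-0.08087260715204451), np.float64(0.017256538453061958)]
```

Request:
move_arm:
  deltas:
    - [[0.632, -0.446, -0.1125, 0, 1], [0.632, -0.446, -0.1125, 0, 1], [0.632, -0.446, -0.1125, 0, 1], [0.632, -0.446, -0.1125, 0, 1], [0.632, -0.446, -0.1125, 0, 1], [0.632, -0.446, -0.1125, 0, 1], [0.632, -0.446, -0.1125, 0, 1], [0.632, -0.446, -0.1125, 0, 1], [0.632, -0.446, -0.1125, 0, 1], [0.632, -0.446, -0.1125, 0, 1], [0.632, -0.446, -0.1125, 0, 1], [0.632, -0.446, -0.1125, 0, 1]]

```text
clock: 1.3
position: [0.5384, -0.0004, 0.3256]
ee_rot: [0.0, 0.976, 0.22, -0.0]
contact_force: [0.7, -0.9, 0.3]
width: -0.0001
gripper_force: 0.0
```

```bash
python3 - <<'E'
from h import *
s=manip.get_state();T=toolT(s);im=manip.get_image("wrist");cv2.imwrite("pics/w1.png",im[:,:,::-1]);np.save("T1.npy",T)
print(s['clock'],s['position'],s['ee_rot'],s['qpos'],s['width'],s['contact_force'])
for n,X in dict(near=(.5594,.085,.167),far=(.6383,.0979,.167),piv=(.6396,-.0336,.105),grip=(.5485,-.0748,.135)).items():print(n,proj("wrist",np.array(X),T))
E
```

```text
1.3 [ 5.38440226e-01 -3.60323988e-04  3.25645309e-01] [ 1.19698895e-04  9.75559787e-01  2.19734005e-01 -2.33754140e-04] [-1.29662093e-01  1.83858388e-01  1.41869818e+00 -3.85811143e-04
  1.53939270e+00  9.98062794e-01] -5.2719300075300784e-05 [ 0.71411511 -0.91678684  0.25721375]
near [206.05677296 132.7752967 ]
far [226.71138795  34.55757271]
piv [354.67014605 105.9364647 ]
grip [352.06295449 206.88289169]
```

View pics/w1.png

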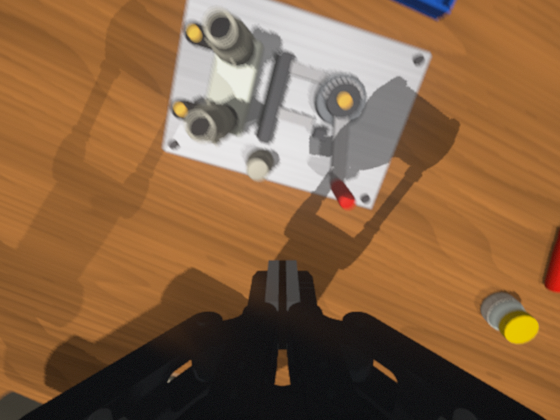

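The wrist view shows the near boot top at about (203,126), the far boot top at about (221,29), the handle top at about (346,201), and plate holes at (174,144), (365,198) and (419,60).

```bash
python3 - <<'E'
from h import *
T=np.load("T1.npy")
im=cv2.imread("pics/w1.png");g=cv2.cvtColor(im,cv2.COLOR_BGR2GRAY)
for n,(u,v) in dict(near=(203,126),far=(221,29)).items():
    c=g[v-12:v+13,u-12:u+13];ys,xs=np.nonzero(c<70);print(n,len(xs),xs.mean()+u-12,ys.mean()+v-12)
    uv=(xs.mean()+u-12,ys.mean()+v-12)
    print(ray("wrist",uv,.165,T),ray("wrist",uv,.172,T))
hv=cv2.cvtColor(im,cv2.COLOR_BGR2HSV);m=((hv[...,1]>150)&((hv[...,0]<8)|(hv[...,0]>172)))
m[:150]=0;m[220:]=0;m[:,:300]=0;m[:,400:]=0;ys,xs=np.nonzero(m);print("red",xs.mean(),ys.mean(),xs.min(),xs.max(),ys.min(),ys.max())
print(ray("wrist",(xs.mean(),ys.mean()),.107,T),ray("wrist",(346,201),.135,T))
H={k:ray("wrist",k,.02,T)[:2] for k in((174,144),(365,198),(419,60))}
h=list(H.values());print(H);a=h[0]-h[1];print("len",np.linalg.norm(a),np.linalg.norm(h[2]-h[1]),"yaw",np.degrees(np.arctan2(-a[0],a[1])),"ctr",(h[0]+h[2])/2)
for n,X in dict(h=(.5485,-.0748,.105)).items():print(n,proj("wrist",np.array(X),T))
E
```

```text
near 0 nan nan
[nan nan nan] [nan nan nan]
far 263 219.71863117870723 26.79847908745247
[0.64121351 0.10549145 0.165     ] [0.64052308 0.1038451  0.172     ]
red 345.23954372623575 199.07984790874525 335 355 185 209
[ 0.54778865 -0.07287829  0.107     ] [ 0.55140273 -0.06596597  0.135     ]
{(174, 144): array([0.50106796, 0.14273651]), (365, 198): array([ 0.54522874, -0.12392699]), (419, 60): array([ 0.72700134, -0.09509607])}
len 0.2702953871579955 0.18404482499980754 yaw 9.403121569124318 ctr [0.61403465 0.02382022]
h [346.71224247 198.73204068]<stdin>:5: RuntimeWarning: Mean of empty slice.
  ret = ret.dtype.type(ret / rcount)
<stdin>:6: RuntimeWarning: Mean of empty slice.
```

```bash
python3 - <<'E'
import cv2
im=cv2.imread("pics/w1.png")[0:220,150:440];cv2.imwrite("pics/w1c.png",cv2.resize(im,None,fx=2.7,fy=2.7,interpolation=2))
E
```

```text
(no output)
```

View pics/w1c.png

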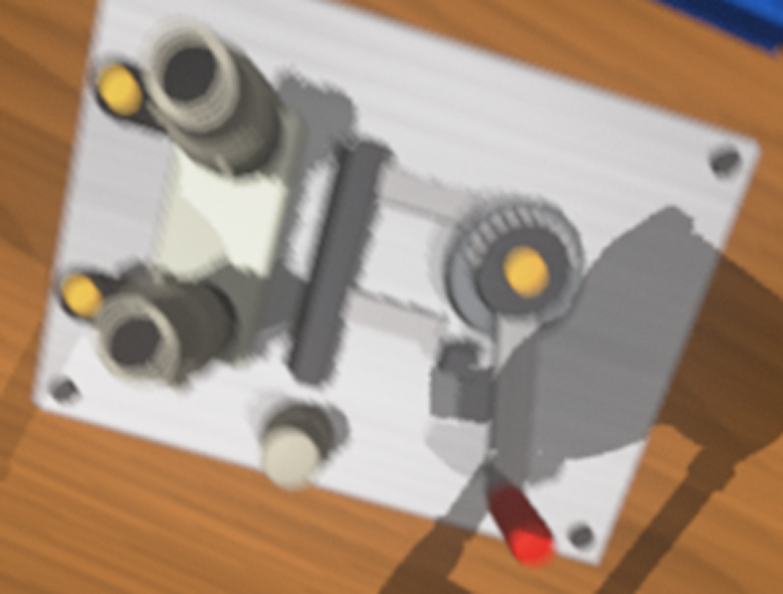

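The crop shows ring centres at about (201,126) and (221,29), and the handle top at about (347,202). The arm was still settling when the picture was taken, so I'll remeasure at rest.

Request:
move_arm:
  deltas:
    - [[0, 0, 0, 0, 1], [0, 0, 0, 0, 1], [0, 0, 0, 0, 1]]

```text
clock: 1.65
position: [0.5372, -0.0034, 0.3252]
ee_rot: [0.0, 0.976, 0.219, -0.001]
contact_force: [0.4, -0.5, -0.0]
width: 0.0001
gripper_force: 0.0
```

```bash
python3 - <<'E'
from h import *
s=manip.get_state();T=toolT(s);im=manip.get_image("wrist")[:,:,::-1].copy();cv2.imwrite("pics/w2.png",im);np.save("T2.npy",T)
print(s['position'],abs(s['qd']).max())
g=cv2.cvtColor(im,cv2.COLOR_BGR2GRAY)
a=cv2.imread("pics/w1.png")
for n,(u,v),z in(("near",(201,126),.168),("far",(221,29),.168),("grip",(347,202),.135),("hole1",(174,144),.02),("hole2",(365,198),.02),("hole3",(419,60),.02)):
    t=a[v-14:v+15,u-14:u+15]
    y0,x0=max(v-50,0),u-50
    r=cv2.matchTemplate(im[y0:v+50,x0:u+50],t,cv2.TM_CCOEFF_NORMED);_,sc,_,l=cv2.minMaxLoc(r)
    uv=(l[0]+x0+14,l[1]+y0+14);print(n,uv,round(sc,2),ray("wrist",uv,z,T))
E
```

```text
[ 0.53724904 -0.00341742  0.32521023] 0.014091803645926704
near (200, 126) 0.88 [0.56157788 0.08843498 0.168     ]
far (220, 29) 0.87 [0.63835501 0.10061903 0.168     ]
grip (347, 202) 0.99 [ 0.54949828 -0.07041511  0.135     ]
hole1 (174, 144) 0.97 [0.49993996 0.13957689 0.02      ]
hole2 (365, 198) 0.97 [ 0.54361601 -0.12690848  0.02      ]
hole3 (419, 59) 0.96 [ 0.72617108 -0.09774112  0.02      ]
```

Request:
move_arm:
  deltas:
    - [[0.075, -0.0888, 0.1, 0, 1], [0.075, -0.0888, 0.15, 0, 1], [0.075, -0.0888, 0.156, 0, 1], [0.075, -0.0888, 0.156, 0, 1], [0.075, -0.0888, 0.17, 0, 1], [0.075, -0.0888, 0.18, 0, 1], [0.075, -0.0888, 0.19, 0, 1], [0.075, -0.0888, 0.194, 0, 1], [0.075, -0.0888, 0.1975, 0, 1], [0.075, -0.0888, 0.2, 0, 1], [0.075, -0.0888, 0.2, 0, 1]]

```text
clock: 2.8
position: [0.5628, 0.0863, 0.168]
ee_rot: [0.001, 0.976, 0.219, 0.002]
contact_force: [-0.8, -2.1, 5.8]
width: -0.0004
gripper_force: 3.0
```

Request:
move_arm:
  deltas:
    - [[0, 0, 0.003, 0, 1], [0, 0, 0.006, 0, 1], [0, 0, 0.006, 0, 1], [0, 0, 0.006, 0, 1]]

```text
clock: 3.2
position: [0.5634, 0.0863, 0.1677]
ee_rot: [0.002, 0.976, 0.219, 0.004]
contact_force: [-8.5, -1.7, 26.9]
width: 0.0001
gripper_force: 13.8
```

Request:
move_arm:
  deltas:
    - [[0, 0, -0.04, 0, 1], [0, 0, -0.056, 0, 1], [0.05, 0.014, -0.056, 0, 1], [0.0956, 0.0274, -0.056, 0, 1], [0.0956, 0.0274, -0.05, 0, 1], [0.0956, 0.0274, -0.035, 0, 1], [0.0956, 0.0274, -0.022, 0, 1], [0.0956, 0.0274, -0.01, 0, 1], [0.0956, 0.0274, -0.004, 0, 1], [0.0956, 0.0274, 0, 0, 1], [0.0956, 0.0274, 0, 0, 1], [0.0956, 0.0274, 0, 0, 1]]

```text
clock: 4.4
position: [0.6393, 0.1002, 0.1677]
ee_rot: [0.001, 0.976, 0.22, 0.002]
contact_force: [-9.3, -1.0, 29.3]
width: -0.0001
gripper_force: 14.7
```

Request:
move_arm:
  deltas:
    - [[0, 0, -0.04, 0, 1], [0, 0, -0.06, 0, 1], [-0.05, 0.037, -0.06, 0, 0.5], [-0.1, 0.075, -0.06, 0, -0.2], [-0.15, 0.112, -0.06, 0, -0.2], [-0.194, 0.145, -0.06, 0, -0.2], [-0.194, 0.145, -0.06, 0, -0.2], [-0.194, 0.145, -0.06, 0, -0.2], [-0.194, 0.145, -0.06, 0, -0.2]]

```text
clock: 5.3
position: [0.5497, -0.0701, 0.2086]
ee_rot: [-0.0, 0.976, 0.22, 0.0]
contact_force: [0.2, -0.7, 0.5]
width: 0.0509
gripper_force: 0.0
```

```bash
python3 - <<'E'
from h import *
s=manip.get_state();T=toolT(s);im=manip.get_image("wrist")[:,:,::-1].copy();cv2.imwrite("pics/w3.png",im)
print(s['position'],s['width'],s['qpos'])
hv=cv2.cvtColor(im,cv2.COLOR_BGR2HSV);m=((hv[...,1]>150)&((hv[...,0]<8)|(hv[...,0]>172))).astype(np.uint8)
for c in cv2.findContours(m,0,2)[0]:
    if cv2.contourArea(c)>60: print(cv2.boundingRect(c))
print(proj("wrist",np.array([.549,-.072,.135]),T),proj("wrist",np.array([.549,-.072,.07]),T))
E
```

```text
[ 0.54965117 -0.07006989  0.20863926] 0.05094434150549415 [-2.52781938e-01  2.63631058e-01  1.60056566e+00  6.55806358e-04
  1.27745438e+00  8.74740606e-01]
(273, 210, 25, 29)
[286.38222145 229.60847054] [285.57134766 201.88741796]
```

View pics/w3.png

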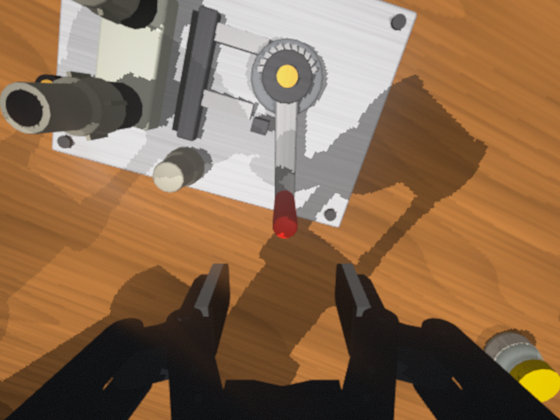

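The handle top is at (285,229), centred between the fingers and as predicted. Now I'll descend and grip.

Request:
move_arm:
  deltas:
    - [[0, 0, 0.05, 0, -0.2], [0, 0, 0.1, 0, -0.2], [0, 0, 0.143, 0, -0.2], [0, 0, 0.143, 0, -0.2], [0, 0, 0.143, 0, -0.2], [0, 0, 0.143, 0, 0.2], [0, 0, 0.143, 0, 0.7], [0, 0, 0.143, 0, 1], [0, 0, 0.143, 0, 1], [0, 0, 0.143, 0, 1], [0, 0, 0.143, 0, 1]]
  squeeze: 30

```text
clock: 6.45
position: [0.5514, -0.0712, 0.0964]
ee_rot: [0.001, 0.976, 0.219, 0.002]
contact_force: [1.5, -0.2, 6.1]
width: 0.0171
gripper_force: 29.5
```

```bash
python3 - <<'E'
from h import *
s=manip.get_state();print({k:s[k] for k in('position','width','gripper_force','contact_force')})
T=toolT(s);P=np.array([.639,-.034]);g=s['position'][:2];r=g-P;print("radius",np.linalg.norm(r),"lever",np.degrees(np.arctan2(r[1],r[0]))%360-204.4,"toolx",np.degrees(np.arctan2(T[1,0],T[0,0])))
# rows: rotate about pivot by a; tool axes
r=r/np.linalg.norm(r)*.1
ax,ay=T[:2,0],T[:2,1]
for a in np.arange(.06,.79,.06):
    c,si=np.cos(a),np.sin(a);d=np.array([[c,-si],[si,c]])@r-r
    print(round(a,2),(d@ax/.8).round(4),(d@ay/.8).round(4),round(-np.degrees(a)/120,4))
E
```

```text
{'position': array([ 0.55136266, -0.0712132 ,  0.09640676]), 'width': 0.01705333165860603, 'gripper_force': 29.525775611400604, 'contact_force': array([ 1.53593945, -0.23758417,  6.09159573])}
radius 0.09521095678686993 lever -1.3926013264125174 toolx 25.356846107387838
0.06 -0.0001 0.0075 -0.0286
0.12 0.0003 0.015 -0.0573
0.18 0.0011 0.0224 -0.0859
0.24 0.0024 0.0298 -0.1146
0.3 0.0041 0.0371 -0.1432
0.36 0.0062 0.0443 -0.1719
0.42 0.0088 0.0514 -0.2005
0.48 0.0117 0.0583 -0.2292
0.54 0.0151 0.0649 -0.2578
0.6 0.0189 0.0714 -0.2865
0.66 0.0231 0.0777 -0.3151
0.72 0.0276 0.0836 -0.3438
0.78 0.0325 0.0893 -0.3724
```

Request:
move_arm:
  deltas:
    - [[0, 0.0075, 0, -0.0286, 1], [0.0003, 0.015, 0, -0.0573, 1], [0.0011, 0.0224, 0, -0.0859, 1], [0.0024, 0.0298, 0, -0.1146, 1], [0.0041, 0.0371, 0, -0.1432, 1], [0.0062, 0.0443, 0, -0.1719, 1], [0.0088, 0.0514, 0, -0.2005, 1], [0.0117, 0.0583, 0, -0.2292, 1], [0.0151, 0.0649, 0, -0.2578, 1], [0.0151, 0.0649, 0, -0.2578, 1], [0.0151, 0.0649, 0, -0.2578, 1]]
  squeeze: 40

```text
clock: 7.55
position: [0.5845, -0.1114, 0.0964]
ee_rot: [0.0, 0.882, 0.471, 0.002]
contact_force: [1.0, 5.0, 6.9]
width: 0.0172
gripper_force: 39.0
```

```bash
cat >lev.py <<'E'
from h import *
s=manip.get_state();print({k:s[k] for k in('position','width','gripper_force','contact_force')})
T=toolT(s);P=np.array([.639,-.034])
ax,ay=T[:2,0],T[:2,1];g=s['position'][:2]
# handle lies on the pads' mid line through the TCP along tool x, 0.1 from pivot
b=(g-P)@ax;c=(g-P)@(g-P)-.01;t=min(np.roots([1,2*b,c]).real,key=abs);h=g+t*ax-P
print("slide",t,"lever",np.arctan2(h[1],h[0])%(2*np.pi)-np.radians(204.4),"toolx",np.degrees(np.arctan2(ax[1],ax[0])),"F along tangent",s['contact_force'][:2]@ay)
E
python3 lev.py
```

```text
{'position': array([ 0.58453894, -0.11141182,  0.09643696]), 'width': 0.01721877335270587, 'gripper_force': 39.002004861831665, 'contact_force': array([0.96889055, 5.01168381, 6.940969  ])}
slide -0.005351585527161885 lever 0.5331109104790279 toolx 56.22396448329355 F along tangent -1.9809177145006427
```

Request:
move_arm:
  deltas:
    - [[0.0001, 0.005, 0, -0.019, 1], [0.0004, 0.01, 0, -0.038, 1], [0.001, 0.015, 0, -0.057, 1], [0.0016, 0.02, 0, -0.076, 1], [0.0025, 0.0248, 0, -0.0955, 1], [0.0034, 0.029, 0, -0.112, 1], [0.0034, 0.029, 0, -0.112, 1], [0.0034, 0.029, 0, -0.112, 1], [0.0034, 0.029, 0, -0.112, 1]]

```text
clock: 8.45
position: [0.6046, -0.1224, 0.0964]
ee_rot: [0.0, 0.821, 0.571, 0.002]
contact_force: [0.1, 3.0, 6.8]
width: 0.017
gripper_force: 39.0
```

```bash
cat >>lev.py <<'E'
T=toolT(s);im=manip.get_image("wrist")[:,:,::-1].copy();cv2.imwrite("pics/wf.png",im)
cv2.imwrite("pics/tf.png",manip.get_image("top")[:,:,::-1])
print(s['clock'],abs(s['qd']).max())
E
python3 lev.py
```

```text
{'position': array([ 0.60461551, -0.12235955,  0.09643821]), 'width': 0.01695166113108879, 'gripper_force': 39.04774367809296, 'contact_force': array([0.12906288, 3.03800912, 6.81978712])}
slide -0.005186621426000706 lever 0.774672903361683 toolx 69.6745880093887 F along tangent -0.9342430742689726
8.45 0.0014711151831250135
```

View pics/wf.png

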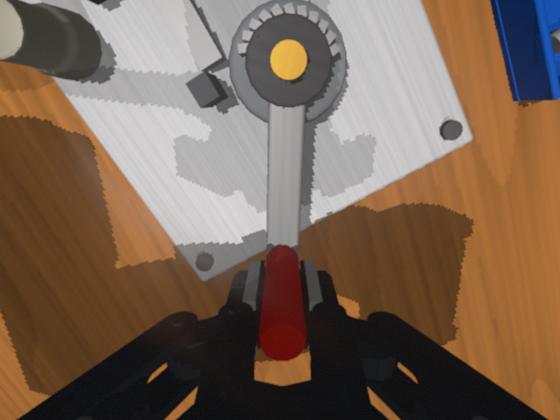

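The wrist view shows the handle gripped at about (283,300) and the arm lined up with the tool axis. That puts the lever at about 0.78 rad, past click 3 and well short of click 4.

```bash
python3 -c "
from rig import manip
print(manip.sign_off())"
```

```text
the job is handed in; nothing more can be done
None
```

I pressed both boots onto their hard stops (27–29 N at home height), swung the lever to about 0.78 rad, three clicks, and handed the job in with the fingers still gripping it; no verdict was returned.

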